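# Close the hook tub with the cover from the drying rack

## Task

Lift the larger cover, the white one with the red grip, up and off its peg on the sloping plywood rack and put it on the blue tub, so that it is fully seated on the rim and level. Lower it on while holding it, do not drop it, then let go; leave the tub upright, the smaller grey cover on its peg, and the reel and the pirks where they are.

Things in the scene. Friction and masses are not known exactly. Their poses are not given: they have to be found in the camera images.
- cover: Larger cover, loose, 100 g: white disc 108 mm across, z 6 to 11 mm; plug below it 86 mm across, z 0 to 6 mm, fits into the tub; red grip bar on top, 32 mm (x) by 16 mm (y), z 11 to 40 mm. Origin: centre of the plug's underside; z out of its top. Hangs on a peg by the wire loop at its +x, plug flat on the sloping rack: z leans 35 degrees from vertical towards the robot, x points up the slope.
- cover_grip (a point): Point in the middle of the red grip of the larger cover, 27 mm above the cover's origin on its axis.
- small_cover: Smaller cover, loose, to be left: grey disc 84 mm across with a black grip, otherwise like the larger one (same grip, loop and heights; plug 64 mm across). Hangs on the other peg, 144 mm to the side of the larger one. Origin: centre of its plug's underside; axes as for the larger cover.
- rack: Plywood rack, fixed: board 310 mm wide (y), 190 mm long, sloping 35 degrees, rising along +x (away from the robot). Origin: on the table under the board's middle, whose face is 75 mm above. Two steel pegs 7 mm thick at y = +72 and -72 mm stand 25 mm out of the board; they lean 15 degrees up the slope from its normal (20 degrees from vertical, towards the robot).
- peg0_tip (a point): Centre of the round tip of the rack's peg at the rack's y = +72 mm.
- peg1_tip (a point): Centre of the round tip of the rack's peg at the rack's y = -72 mm.
- tub: The blue round open tub, loose, about 450 g, standing on the table: 100 mm outer and 92 mm inner diameter, 60 mm high. Origin: centre of its underside; z up. With the larger cover seated, the cover's origin is 54 mm above the tub's origin.
- tub_rim (a point): Centre of the tub's mouth, level with the top of its rim.
- reel: Bystander: red plastic reel, loose, 72 mm across, 54 mm high with its handle. Origin: centre of its underside.
- pirk_a: Bystander: chrome pirk (metal lure), loose, about 85 mm long along its x, 16 mm wide, 10 mm thick, lying on the table. Origin: under its middle.
- pirk_b: Bystander: a second chrome pirk like the first.
- cover_loop (a point): Centre of the larger cover's steel hanging loop, at x = 64 mm, z = 8.5 mm of the cover: hole 20 mm across, wire 4 mm thick, lying flat like the disc. At the start a peg passes through it, bearing on the loop's upper (+x) inside.

How it is judged:
By the outcome, as a careful person would: the job done as asked, in the order asked, and still so for the second after the job is handed in, with the robot touching nothing.
It also fails if it takes over 38 s, if anything falls off the work surface, if the arm or the gripper's body presses on something with over 40 N, if the wrist force passes 120 N, or if a joint passes its speed limit or range.

## Robot

A 6-joint arm with a two-finger parallel gripper is mounted at the origin on the work surface. World frame = base frame: x ahead of the robot, y to its left, z up, the work surface at z = 0. Lengths are in m, angles in rad, forces in N, time in s.
With the tool pointing down it reaches from about 0.325 to 0.775 m from the base axis. Payload 5.5 kg.
Tool frame: the origin (TCP) lies at the very end of the fingers, on their centre line; the grasp point (between the pads) lies 19 mm behind it; z points along the fingers, y is the line along which they close (so a half turn about z gives the same grasp; the last joint's range is limited). The gripper opens to 88 mm and grips with 3 to 60 N. Pads are 20 mm wide; open, the fingers measure 115 mm over their backs; the gripper's body (75 mm by 178 mm) begins 61 mm behind the grasp point.
Start: joints at [-1.354, 0.091, 1.231, -0, 1.82, -0.057], TCP at [0.162, -0.578, 0.223] pointing down, gripper open.
Joint ranges: [-2.87, 2.87], [-0.86, 2.18], [0.17, 2.46], [-1.51, 4.65], [0.06, 2.69], [-2.65, 2.65]. Speed limits (rad/s): [2.57, 2.57, 3.01, 3.14, 3.14, 3.14].

## Interface

Orientations are given as a unit quaternion [x, y, z, w].
In Python, from station import sense, grab_frame, camera_model, job_done, boxes_of, regions_of gives the robot as it stands.
- The arm moves only by the shell command python3 -m inch 'ROWS'. ROWS is JSON, a list of rows, each a list of 5 numbers: the opening, from -1 (shut) to 1 (fully open), then the shift along the tool's x, y, z in mm, then the turn about the tool's z in rad. In form: [[hand, dx, dy, dz, twist], ...]. A call has exactly 8 rows; each row is the pose to reach, as a shift and turn from the pose commanded when the call began, along the tool's axes at that moment; what a row does not reach only later rows make up. A row lasts 1/8 s, in which the tool goes at most 62.5 mm and 10.7 degrees, less where a joint would pass 70% of its speed; a pose out of reach is approached as far as the arm can. A call with a gripper value outside its range is refused whole. The fingers move at their own pace and stop on an object; the grip force is fixed at half the most. Time passes only in rows, so rows that repeat a pose let the fingers close, or fill a call up. It gives the time, the measured TCP pose, the force, the opening and the grip force at its end, in the units of the state.
- sense(): the state, without advancing time (a new reading comes with each control period).
- grab_frame(name): name is "scene" or "top" or "wrist"; returns (picture, depth): 384x512x3 uint8, red, green, blue; 384x512 float32, m along the optical axis (not along the pixel's ray), 0 where there is no reading.
- camera_model(name): a dict with "K" (3x3 intrinsics, pixels), "D" ([k1, k2, p1, p2, k3] as OpenCV has them; the pictures are not rectified), "pose" (4x4, takes a point from camera to world coordinates). Camera axes: x right, y down, z forward; pixel columns grow to the right and rows downward; lengths in m; the calibration is good to about 2 mm. A picture is of the moment at which its call begins: read the wrist's pose just before it. camera_model takes no time and is no camera call; for the wrist camera it gives the pose at the moment of the call.
- job_done(): hands the job in; it is judged then, once.
Trained networks look in the newest picture that a camera, given by its name, has taken for a name from the list of things; names that differ only in an ending like _2 or _b are one class to them, and where a whole thing is asked for, a point or a joint stands for the part that bears it (a point fixed in the world has none). Each returns a list of dicts, best first, with "conf" (0 to 1); they miss things now and then, are a little off and sometimes report something else, mostly with a low value. They report only what shows in the picture. A call takes as long as a camera call.
- boxes_of(label, camera): "point" ([column, row] in pixels, amid what is visible of it).
- regions_of(label, camera): "region" (384x512 bool, what is visible of it) and "point" ([column, row] in pixels, amid what is visible of it).
The state is a dict: "t": time; "joint_pos": joint angles; "joint_vel": joint speeds; "joint_efforts": joint torques, N m; "tool_pos": TCP position; "eef_rot": TCP orientation; "ft_force": force on the tool from outside, world axes, zero at the start; "torque": the same for the moment, N m; "finger_gap": opening from 0.0 (shut) to 1.0 (fully open); "grasp_force": force on a finger pad.
Only numpy, scipy, OpenCV 4.12 (cv2) and the standard library are available. Lean on these libraries where they do the work, as an engineer would, in place of code of your own. Each camera call takes 0.05 s, during which the arm holds its last target. There are 200 camera calls.

## Working session

There is one attempt and no reset: what is moved stays moved. The work goes in short steps, Python scripts to look and compute and a shell command to move; the robot and the scene stay as the last step left them, time stands still between calls to the robot, and variables do not carry over. Pictures are saved under pics/ and viewed, at most 10 in all, crops included, and the job is handed in when it is done.

```bash
mkdir -p pics; ls; cat > h.py <<'E'
import numpy as np, cv2
from station import *
from scipy.spatial.transform import Rotation as R
def save(n,im): cv2.imwrite('pics/'+n,im[:,:,::-1])
def cloud(cam,d,mask,m=None):
    m=m or camera_model(cam); v,u=np.nonzero(mask&(d>0)); z=d[v,u]
    p=cv2.undistortPoints(np.stack([u,v],1).astype(float)[:,None],np.array(m['K'],float),np.array(m['D'],float))[:,0]
    P=np.c_[p*z[:,None],z]; T=np.array(m['pose']); return P@T[:3,:3].T+T[:3,3]
E
python3 - <<'E'
from h import *
s=sense(); print(s['t'],s['tool_pos'],s['eef_rot'],s['finger_gap'])
ims=[]
for c in ['scene','top']:
    im,d=grab_frame(c); ims.append(im)
    for l in ['cover','small_cover','cover_grip','tub','tub_rim','peg0_tip','peg1_tip','cover_loop','reel','pirk_a','rack']:
        for r in regions_of(l,c)[:2]:
            if r['conf']<.3: continue
            P=cloud(c,d,r['region']); 
            print(c,l,round(r['conf'],2),np.round(r['point']),len(P),np.round(np.median(P,0),3) if len(P) else '',np.round(np.percentile(P,[2,98],axis=0),3).tolist() if len(P) else '')
save('a.png',cv2.resize(np.vstack(ims),(450,600)) if 0 else np.hstack(ims)[:, :]) if 0 else [save(f'{i}.png',x) for i,x in enumerate(ims)]
print(sense()['t'])
E
```

```text
pics
0.0 [ 0.16216008 -0.57739196  0.22152829] [ 9.90645273e-01  1.36459045e-01 -7.88233645e-05 -9.30910220e-04] 1.0007319418897123
scene cover 0.59 [329. 128.] 683 [0.567 0.164 0.079] [[0.525, 0.12, 0.042], [0.607, 0.213, 0.1]]
scene small_cover 0.66 [308. 169.] 568 [0.585 0.023 0.08 ] [[0.554, -0.007, 0.05], [0.622, 0.066, 0.1]]
scene cover_grip 0.96 [334. 126.] 687 [0.569 0.164 0.08 ] [[0.525, 0.122, 0.042], [0.609, 0.213, 0.1]]
scene tub 0.57 [196. 224.] 2041 [ 0.475 -0.215  0.025] [[0.434, -0.267, 0.002], [0.53, -0.172, 0.06]]
scene tub 0.49 [330. 179.] 6649 [0.647 0.044 0.062] [[0.537, -0.053, 0.005], [0.694, 0.252, 0.127]]
scene tub_rim 0.78 [202. 224.] 2121 [ 0.475 -0.214  0.025] [[0.434, -0.267, 0.001], [0.53, -0.172, 0.06]]
scene peg1_tip 0.81 [335. 178.] 6515 [0.648 0.042 0.063] [[0.54, -0.053, 0.005], [0.694, 0.252, 0.127]]
scene cover_loop 0.97 [332. 132.] 729 [0.568 0.164 0.08 ] [[0.522, 0.121, 0.04], [0.608, 0.218, 0.1]]
scene reel 0.56 [174. 303.] 1352 [ 0.576 -0.387  0.036] [[0.537, -0.417, 0.0], [0.604, -0.352, 0.048]]
scene pirk_a 0.62 [291. 104.] 104 [0.384 0.255 
[... 988 characters left out ...]

top cover_loop 0.9 [143. 165.] 1734 [0.566 0.172 0.074] [[0.524, 0.125, 0.04], [0.607, 0.225, 0.1]]
top cover_loop 0.5 [224. 230.] 154 [0.424 0.001 0.008] [[0.391, -0.009, -0.001], [0.454, 0.01, 0.012]]
top reel 0.67 [384. 173.] 819 [ 0.566 -0.377  0.037] [[0.535, -0.41, 0.001], [0.6, -0.347, 0.048]]
top pirk_a 0.63 [222. 233.] 173 [0.42  0.001 0.008] [[0.39, -0.009, -0.0], [0.448, 0.01, 0.012]]
top pirk_a 0.62 [111. 250.] 214 [0.381 0.259 0.008] [[0.351, 0.248, -0.003], [0.411, 0.274, 0.013]]
top rack 0.63 [176. 140.] 8120 [0.622 0.098 0.091] [[0.514, -0.043, 0.009], [0.683, 0.256, 0.127]]
top rack 0.48 [144. 168.] 1648 [0.567 0.172 0.076] [[0.526, 0.127, 0.042], [0.611, 0.222, 0.101]]
1.2
```

```bash
cat > m.py <<'E'
from h import *
from scipy.optimize import least_squares
for c in ['scene','top']:
    im,d=grab_frame(c); m=camera_model(c)
    P=cloud(c,d,np.ones(d.shape,bool)); px=im[d>0].astype(int); r,g,b=px.T
    win=(P[:,0]>.45)&(P[:,0]<.75)&(P[:,1]>-.08)&(P[:,1]<.28)
    red=win&(r>120)&(g<80)&(b<80)&(P[:,2]>.03)
    wht=win&(px.min(1)>150)&(P[:,2]>.03)&(np.ptp(px,axis=1)<40)
    wood=win&(r-b>35)&(g-b>15)&(P[:,2]>.02)
    for n,k in [('red',red),('white',wht),('wood',wood)]:
        Q=P[k]
        if len(Q)<30: print(c,n,len(Q)); continue
        for _ in range(4):
            cc=Q.mean(0); nn=np.linalg.svd(Q-cc,full_matrices=False)[2][2]; nn*=np.sign(nn[2]); e=np.abs((Q-cc)@nn)
            Q=Q[e<max(.003,2*np.median(e))] if n!='red' else Q
        print(c,n,len(Q),'mean',cc.round(4),'n',nn.round(3),'tilt',np.degrees(np.arccos(nn[2])).round(1),'yaw',np.degrees(np.arctan2(-nn[1],-nn[0])).round(1),np.percentile(Q,[1,99],axis=0).round(3).tolist())
    k=(P[:,2]>.054)&(P[:,2]<.068)&(np.hypot(P[:,0]-.48,P[:,1]+.217)<.075)&(b>r+20)
    Q=P[k]; f=least_squares(lambda q:np.hypot(Q[:,0]-q[0],Q[:,1]-q[1])-q[2],[.48,-.217,.048],loss='soft_l1',f_scale=.002)
    print(c,'tub',len(Q),f.x.round(4),Q[:,2].mean().round(4))
    save(c+'.png',im)
print(sense()['t'])
E
python3 m.py
```

```text
scene red 0
scene white 0
scene wood 2784 mean [0.6272 0.0755 0.0917] n [-0.572 -0.06   0.818] tilt 35.1 yaw 6.0 [[0.525, -0.051, 0.022], [0.688, 0.257, 0.128]]
scene tub 25 [ 0.4826 -0.2195  0.0467] 0.0577
top red 0
top white 0
top wood 6981 mean [0.6135 0.1022 0.0845] n [-0.569 -0.063  0.82 ] tilt 34.9 yaw 6.3 [[0.514, -0.047, 0.021], [0.686, 0.26, 0.128]]
top tub 142 [ 0.4799 -0.2153  0.0475] 0.0585
1.3
```

View pics/1.png

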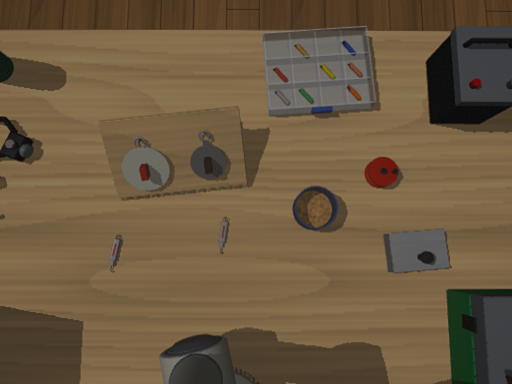

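View pics/0.png

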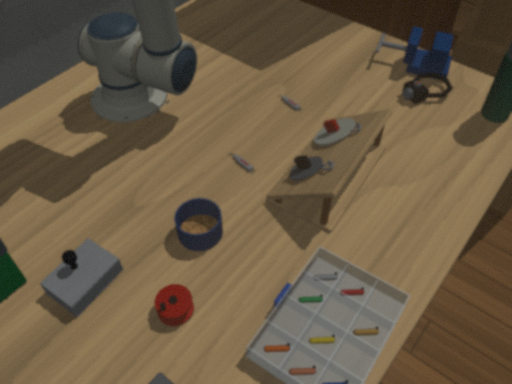

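The top view shows the larger cover with the red grip at (145,170), the grey cover at (208,163) and the tub at (315,208). Both covers hang on the rack's pegs, and the scene view agrees. Next I'll refine the grip and the cover's disc with looser colour limits.

```bash
cat > m2.py <<'E'
from h import *
from scipy.optimize import least_squares
psi=np.radians(6.2);t=np.radians(35)
Y=np.array([-np.sin(psi),np.cos(psi),0]);X=np.array([np.cos(t)*np.cos(psi),np.cos(t)*np.sin(psi),np.sin(t)]);Z=np.cross(X,Y)
for c in ['scene','top']:
    im,d=grab_frame(c)
    P=cloud(c,d,np.ones(d.shape,bool)); hsv=cv2.cvtColor(im,cv2.COLOR_RGB2HSV)[d>0].astype(int); h,s,v=hsv.T
    near=np.linalg.norm(P-[.567,.168,.075],axis=1)<.085
    red=near&((h<8)|(h>172))&(s>130)
    wht=near&(s<75)&(v>90)
    L=P@np.array([X,Y,Z]).T
    for n,k in [('red',red),('white',wht)]:
        Q=L[k]; print(c,n,len(Q),'world',P[k].mean(0).round(4) if len(Q) else '', 'local med',np.median(Q,0).round(4),np.percentile(Q,[2,98],axis=0).round(4).tolist())
    Q=L[wht]; zz=np.median(Q[:,2]); Q=Q[abs(Q[:,2]-zz)<.004]
    # disc: mid-range along Y, lower edge along X
    y0,y1=np.percentile(Q[:,1],[.5,99.5]); x0=np.percentile(Q[:,0],.5)
    ctr=np.array([x0+.054,(y0+y1)/2,zz]); print(' width',y1-y0,'disc top ctr',(ctr[0]*X+ctr[1]*Y+ctr[2]*Z).round(4))
    g=ctr+[0,0,.016]; print(' grip from disc',(g[0]*X+g[1]*Y+g[2]*Z).round(4))
    if red.any():
        Q=L[red]; top=Q[Q[:,2]>np.percentile(Q[:,2],90)-.006]; g=np.r_[(np.percentile(top[:,:2],3,axis=0)+np.percentile(top[:,:2],97,axis=0))/2,np.median(top[:,2])-.013]
        print(' grip from red',(g[0]*X+g[1]*Y+g[2]*Z).round(4),np.ptp(top,axis=0).round(3))
wood=None
print(sense()['t'])
E
python3 m2.py
```

```text
scene red 96 world [0.5611 0.1667 0.0874] local med [ 0.524   0.104  -0.2587] [[0.5047, 0.1002, -0.2718], [0.5311, 0.1139, -0.2457]]
scene white 488 world [0.5774 0.1701 0.0773] local med [ 0.5351  0.106  -0.2755] [[0.4661, 0.0605, -0.2882], [0.583, 0.1718, -0.2731]]
 width 0.10488817210863988 disc top ctr [0.5676 0.171  0.0717]
 grip from disc [0.5585 0.17   0.0848]
 grip from red [0.5605 0.1686 0.0828] [0.027 0.017 0.01 ]
top red 107 world [0.5549 0.173  0.0935] local med [ 0.522   0.112  -0.2477] [[0.5046, 0.1053, -0.2703], [0.5317, 0.1192, -0.2449]]
top white 1330 world [0.57   0.1773 0.0734] local med [ 0.5261  0.1173 -0.2758] [[0.467, 0.0642, -0.2801], [0.5682, 0.1615, -0.2726]]
 width 0.10323131381463369 disc top ctr [0.5665 0.1751 0.0709]
 grip from disc [0.5574 0.1741 0.084 ]
 grip from red [0.558  0.1735 0.0838] [0.029 0.015 0.006]
1.4
```

```bash
cat > to.py <<'E'
import sys
from h import *
x,y,z,yaw=map(float,sys.argv[1:5]); s=sense(); q=R.from_quat(s['eef_rot']); M=q.as_matrix()
d=M.T@(np.array([x,y,z])-s['tool_pos'])*1000
cur=np.degrees(np.arctan2(M[1,0],M[0,0])); tw=np.radians((cur-yaw+90)%180-90)
print('t',s['t'],'pos',s['tool_pos'].round(4),'yaw',cur.round(2),'tilt',M[:,2].round(3),'rows',d.round(1),tw.round(3),'F',s['ft_force'].round(1),'gap',round(s['finger_gap'],3),round(s['grasp_force'],1))
E
python3 to.py .55 .171 .19 6.2
```

```text
t 1.4 pos [ 0.1622 -0.5777  0.2226] yaw 15.69 tilt [-0.  0. -1.] rows [ 575.7 -615.9   32.6] 0.166 F [0.2 0.3 0.6] gap 0.998 0.0
```

```bash
python3 -m inch '[[1,20,-22,0,0],[1,55,-60,0,0.02],[1,95,-101,0,0.04],[1,137,-146,0,0.06],[1,179,-191,0,0.08],[1,221,-236,0,0.1],[1,263,-281,0,0.12],[1,305,-326,0,0.14]]' && python3 to.py .55 .171 .19 6.2
```

```text
t: 2.4
tool_pos: [0.3682, -0.1795, 0.2229]
eef_rot: [0.998, 0.066, 0.001, 0.0]
ft_force: [1.5, -0.2, 0.6]
finger_gap: 0.998
grasp_force: 0.0
t 2.4 pos [ 0.3682 -0.1795  0.2229] yaw 7.6 tilt [ 0.001 -0.001 -1.   ] rows [ 226.5 -323.4   32.9] 0.024 F [ 1.5 -0.2  0.6] gap 0.998 0.0
```

```bash
python3 -m inch '[[1,32,-46,4,0.024],[1,66,-95,8,0.024],[1,101,-144,14,0.024],[1,136,-194,20,0.024],[1,170,-243,26,0.024],[1,202,-288,30,0.024],[1,221,-316,32,0.024],[1,226,-323,33,0.024]]' && cat > w.py <<'E'
from h import *
m=camera_model('wrist'); im,d=grab_frame('wrist'); save('w1.png',im)
P=cloud('wrist',d,np.ones(d.shape,bool),m); h,s,v=cv2.cvtColor(im,cv2.COLOR_RGB2HSV)[d>0].astype(int).T
psi=np.radians(6.2);t=np.radians(35)
Y=np.array([-np.sin(psi),np.cos(psi),0]);X=np.array([np.cos(t)*np.cos(psi),np.cos(t)*np.sin(psi),np.sin(t)]);Z=np.cross(X,Y)
L=P@np.array([X,Y,Z]).T
k=((h<8)|(h>172))&(s>130)&(np.linalg.norm(P-[.558,.172,.084],axis=1)<.04)
Q=L[k]; print(len(Q)); top=Q[Q[:,2]>np.percentile(Q[:,2],95)-.004]; lo,hi=np.percentile(top,[2,98],axis=0); print('size',hi-lo)
g=np.r_[(lo+hi)[:2]/2,np.median(top[:,2])-.013]; print('grip',(g[0]*X+g[1]*Y+g[2]*Z).round(4))
a=top[:,:2]-top[:,:2].mean(0); r=cv2.minAreaRect((top[:,:2]*1000).astype(np.float32)); print(r)
k=(s<75)&(v>90)&(np.linalg.norm(P-[.567,.172,.072],axis=1)<.07); Q=L[k]; zz=np.median(Q[:,2]); Q=Q[abs(Q[:,2]-zz)<.004]; lo,hi=np.percentile(Q,[.5,99.5],axis=0); print('disc',len(Q),lo,hi)
g=np.array([lo[0]+.054,(lo+hi)[1]/2,zz+.016]);print('grip(disc)',(g[0]*X+g[1]*Y+g[2]*Z).round(4))
E
python3 w.py; python3 to.py .55 .171 .19 6.2
```

```text
t: 3.4
tool_pos: [0.5487, 0.1705, 0.1888]
eef_rot: [0.998, 0.056, -0.001, 0.0]
ft_force: [0.1, -0.2, -0.1]
finger_gap: 0.999
grasp_force: 0.0
858
size [0.02857568 0.01412218 0.0038452 ]
grip [0.5557 0.1733 0.0846]
((515.907470703125, 112.49879455566406), (15.15329647064209, 30.916744232177734), 88.89800262451172)
disc 7324 [ 0.46628314  0.0607     -0.27734768] [ 0.58523262  0.16375565 -0.27271837]
grip(disc) [0.5587 0.1736 0.087 ]
t 3.45 pos [0.5488 0.1702 0.1889] yaw 6.39 tilt [-0.001 -0.    -1.   ] rows [ 1.3 -0.7 -1.1] 0.003 F [-0.8 -0.8 -0. ] gap 1.001 0.0
```

View pics/w1.png

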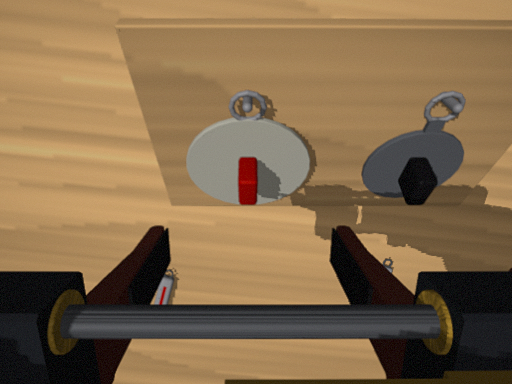

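The wrist view shows the red grip at (248,180), with the loop on its peg at (248,105) above it, and the fingers straddle it squarely. I'll descend and close.

```bash
python3 -m inch '[[1,0,-1,15,0],[1,0,-2,38,0],[1,0,-2.5,62,0],[1,0,-2.5,84,0],[1,0,-2.5,101,0],[1,0,-2.5,112,0],[1,0,-2.5,118,0],[1,0,-2.5,118,0]]' && python3 to.py .549 .1725 .0705 6.2 && python3 -m inch '[[0.2,0,0,0,0],[-0.3,0,0,0,0],[-1,0,0,0,0],[-1,0,0,0,0],[-1,0,0,0,0],[-1,0,0,0,0],[-1,0,0,0,0],[-1,0,0,0,0]]' && python3 to.py .549 .1725 .0705 6.2
```

```text
t: 4.45
tool_pos: [0.5484, 0.1713, 0.0717]
eef_rot: [0.998, 0.055, 0.0, 0.0]
ft_force: [-0.4, 0.1, -1.6]
finger_gap: 1.001
grasp_force: 0.0
t 4.45 pos [0.5484 0.1713 0.0717] yaw 6.29 tilt [ 0. -0. -1.] rows [ 0.7 -1.1  1.2] 0.002 F [-0.4  0.1 -1.6] gap 1.001 0.0
t: 5.45
tool_pos: [0.5483, 0.1715, 0.0717]
eef_rot: [0.998, 0.055, 0.0, -0.0]
ft_force: [-0.0, 0.3, -0.4]
finger_gap: 0.18
grasp_force: 30.0
t 5.45 pos [0.5483 0.1715 0.0717] yaw 6.29 tilt [ 0.  0. -1.] rows [ 0.8 -1.   1.2] 0.002 F [-0.   0.3 -0.4] gap 0.18 30.0
```

Gripped: the gap is 15.8 mm, which matches the 16 mm bar. I'll lift slowly, between vertical and the peg's direction.

```bash
python3 -m inch '[[-1,-0.5,0,-4,0],[-1,-1.5,0,-9,0],[-1,-3,0,-15,0],[-1,-5,0,-22,0],[-1,-6.5,0,-30,0],[-1,-8,0,-38,0],[-1,-9,0,-46,0],[-1,-9,0,-50,0]]' && python3 -m inch '[[-1,0,0,-8,0],[-1,-4,0,-22,0],[-1,-12,0,-38,0],[-1,-25,0,-54,0],[-1,-35,0,-67,0],[-1,-43,0,-76,0],[-1,-48,0,-80,0],[-1,-48,0,-80,0]]' && cat > v.py <<'E'
import sys
from h import *
n=sys.argv[1]; a,_=grab_frame('wrist'); b,_=grab_frame('scene'); save(n,np.hstack([cv2.resize(a,(400,300)),cv2.resize(b[40:280,100:420],(400,300))]))
E
python3 v.py l.png; python3 to.py .5 .17 .2 6.2
```

```text
t: 6.45
tool_pos: [0.5396, 0.1705, 0.1225]
eef_rot: [0.998, 0.055, 0.0, -0.0]
ft_force: [-0.5, -0.5, -1.2]
finger_gap: 0.181
grasp_force: 30.0
t: 7.45
tool_pos: [0.4915, 0.1652, 0.2018]
eef_rot: [0.998, 0.055, 0.0, -0.0]
ft_force: [0.4, -0.5, -1.7]
finger_gap: 0.182
grasp_force: 30.0
t 7.55 pos [0.4916 0.1651 0.201 ] yaw 6.29 tilt [-0.001 -0.    -1.   ] rows [ 8.9 -3.9  1. ] 0.002 F [ 0.2  0.8 -1.6] gap 0.18 30.0
```

View pics/l.png

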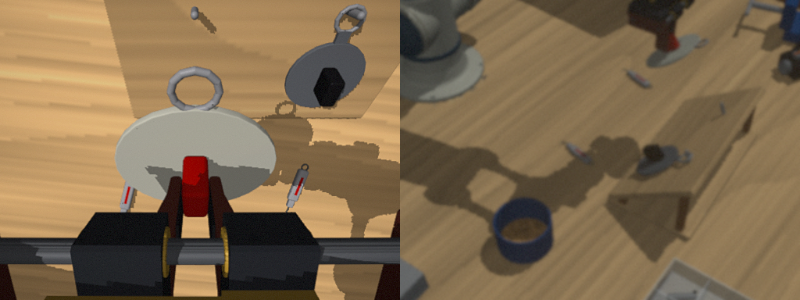

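The cover is off its peg and held by the grip, still tilted, and the grey cover is still on its peg. I'll measure the held pose and refine the tub with all the readings.

```bash
cat > c.py <<'E'
from h import *
s=sense(); m=camera_model('wrist'); im,d=grab_frame('wrist')
M=R.from_quat(s['eef_rot']).as_matrix(); tp=s['tool_pos']
P=(cloud('wrist',d,np.ones(d.shape,bool),m)-tp)@M   # tool frame
h,sa,v=cv2.cvtColor(im,cv2.COLOR_RGB2HSV)[d>0].astype(int).T
k=(sa<75)&(v>80)&(np.linalg.norm(P,axis=1)<.085)&(P[:,2]>-.055)&(P[:,2]<.06)
Q=P[k]
for _ in range(6):
    c=np.median(Q,0); n=np.linalg.svd(Q-Q.mean(0),full_matrices=False)[2][2]; n*=-np.sign(n[2]); e=(Q-Q.mean(0))@n; Q=Q[abs(e)<max(.0015,2*np.median(abs(e)))]
X=np.array([1,0,0])-n*n[0]; X/=np.linalg.norm(X); Y=np.cross(n,X)
L=np.c_[Q@X,Q@Y]; z=np.mean(Q@n); hull=cv2.convexHull((L*1000).astype(np.float32))[:,0]/1000
y0,y1=np.percentile(L[:,1],[.2,99.8])
print(len(Q),'n(tool)',n.round(3),'tilt x',np.degrees(np.arctan2(-n[0],-n[2])).round(1),'tilt y',np.degrees(np.arctan2(n[1],-n[2])).round(1),'width',y1-y0)
# far edge of disc as circle r=54 through hull points of upper side
from scipy.optimize import least_squares
H=hull[(hull[:,0]>np.median(L[:,0]))]
f=least_squares(lambda q:np.hypot(*(hull-q).T)-.054,[np.median(L[:,0])-.01,(y0+y1)/2],loss='cauchy',f_scale=.001)
C=f.x[0]*X+f.x[1]*Y+z*n
print('disc top centre in tool mm',(C*1000).round(1),'cover origin',((C-.011*n)*1000).round(1),'world origin',(M@(C-.011*n)+tp).round(4))
E
python3 c.py
python3 - <<'E'
from h import *
from scipy.optimize import least_squares
for c in ['scene','top']:
    im,d=grab_frame(c); r=regions_of('tub_rim',c)[0]['region'] if 1 else 0
    P=cloud(c,d,r); Q=P[(P[:,2]>.052)&(P[:,2]<.07)]
    for nm,A in (('rim z',Q),):
        lo,hi=np.percentile(A,[1,99],axis=0); f=least_squares(lambda q:np.hypot(A[:,0]-q[0],A[:,1]-q[1])-.048,[.48,-.217],loss='soft_l1',f_scale=.002)
        print(c,len(A),f.x.round(4),((lo+hi)/2).round(4),(hi-lo).round(4))
    o=P; f=cv2.minEnclosingCircle((o[:,:2]*1000).astype(np.float32)); print('  encl',f)
print(sense()['t'])
E
```

```text
17336 n(tool) [-0.571 -0.    -0.821] tilt x 34.8 tilt y -0.0 width 0.10461977133906919
disc top centre in tool mm [15.5 -0.1  0.5] cover origin [21.7 -0.1  9.5] world origin [0.5132 0.1676 0.1914]
scene 339 [ 0.4816 -0.2186] [ 0.4819 -0.219   0.057 ] [0.0975 0.0968 0.0097]
  encl ((463.11798095703125, -200.6959228515625), 76.44053649902344)
top 253 [ 0.4794 -0.2159] [ 0.4804 -0.216   0.0576] [0.0967 0.0967 0.0098]
  encl ((486.1266174316406, -217.06668090820312), 56.31271743774414)
7.8
```

```bash
python3 to.py .36 -.217 .2 6.2; python3 -m inch '[[-1,-9,18,0,0],[-1,-29,61,0,0],[-1,-55,115,0,0],[-1,-82,171,0,0],[-1,-110,228,0,0],[-1,-136,282,0,0],[-1,-157,325,0,0],[-1,-170,352,0,0]]' && python3 to.py .36 -.217 .2 6.2;  cat > t.py <<'E'
from h import *
from scipy.optimize import least_squares
s=sense(); m=camera_model('wrist'); im,d=grab_frame('wrist'); save('w2.png',im)
P=cloud('wrist',d,np.ones(d.shape,bool),m); h,sa,v=cv2.cvtColor(im,cv2.COLOR_RGB2HSV)[d>0].astype(int).T
k=(h>100)&(h<130)&(sa>100)&(P[:,2]>.052)&(P[:,2]<.068)&(np.hypot(P[:,0]-.481,P[:,1]+.217)<.07); Q=P[k]
f=least_squares(lambda q:np.hypot(Q[:,0]-q[0],Q[:,1]-q[1])-q[2],[.48,-.217,.048],loss='soft_l1',f_scale=.002)
print(len(Q),f.x.round(4),np.percentile(Q,[1,50,99],axis=0).round(4).tolist())
E
python3 t.py
```

```text
t 7.8 pos [0.4917 0.1651 0.2011] yaw 6.28 tilt [-0.001 -0.    -1.   ] rows [-172.7  365.4    1.3] 0.001 F [-0.1  0.  -1.2] gap 0.178 30.0
t: 8.8
tool_pos: [0.3594, -0.2057, 0.2018]
eef_rot: [0.999, 0.053, 0.0, 0.0]
ft_force: [0.1, 0.7, -1.2]
finger_gap: 0.178
grasp_force: 30.0
t 8.8 pos [ 0.3594 -0.2057  0.2018] yaw 6.12 tilt [ 0.    -0.001 -1.   ] rows [-0.6 11.3  1.8] -0.001 F [ 0.1  0.7 -1.2] gap 0.178 30.0
890 [ 0.4775 -0.2171  0.0469] [[0.4296, -0.2657, 0.0526], [0.4755, -0.2552, 0.0598], [0.5175, -0.1819, 0.0618]]
```

View pics/w2.png

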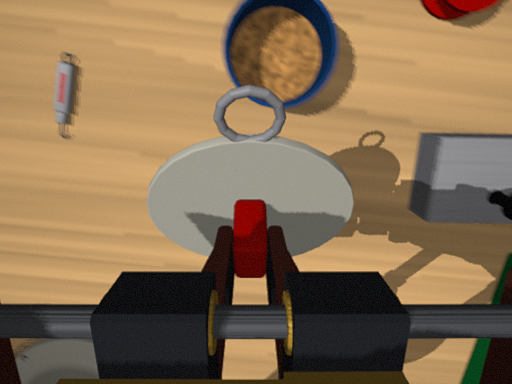

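The wrist view shows the cover held with its loop ahead, and the open tub at (280,50) beyond it. The tub measures about (0.479, -0.217), consistent with the other cameras. I'll move above the contact position.

```bash
python3 to.py .4524 -.2199 .115 6.2; python3 -m inch '[[-1,6,1,3,0],[-1,20,2,14,0],[-1,38,4,29,0],[-1,57,5,46,0],[-1,73,5,63,0],[-1,84,5,77,0],[-1,90,5,85,0],[-1,91,5,87,0]]' && python3 to.py .4524 -.2199 .0932 6.2; python3 c.py
```

```text
t 8.85 pos [ 0.3586 -0.2078  0.2016] yaw 6.03 tilt [-0.001 -0.003 -1.   ] rows [92.2 21.7 86.5] -0.003 F [-2.  -1.9 -1.4] gap 0.182 30.0
t: 9.85
tool_pos: [0.4524, -0.1978, 0.1139]
eef_rot: [0.998, 0.055, -0.0, -0.0]
ft_force: [0.3, 0.6, -1.3]
finger_gap: 0.176
grasp_force: 30.0
t 9.85 pos [ 0.4524 -0.1978  0.1139] yaw 6.34 tilt [-0.001  0.001 -1.   ] rows [-2.4 21.9 20.7] 0.002 F [ 0.3  0.6 -1.3] gap 0.176 30.0
17322 n(tool) [-0.571  0.    -0.821] tilt x 34.8 tilt y 0.0 width 0.10445229848690343
disc top centre in tool mm [15.6 -0.1  0.4] cover origin [21.9 -0.1  9.4] world origin [ 0.4741 -0.1953  0.1045]
```

I typed 5 for y where 22 was needed. The cover is still clear of everything, so I'll correct that and then lower to contact.

```bash
python3 -m inch '[[-1,-1,4,0,0],[-1,-2,10,0,0],[-1,-2,17,0,0],[-1,-2,22,0,0],[-1,-2,22,5,0],[-1,-2,22,10,0],[-1,-2,22,13,0],[-1,-2,22,14,0]]' && python3 to.py .4524 -.2199 .0932 6.2; python3 v.py n.png
```

```text
t: 10.9
tool_pos: [0.4526, -0.2202, 0.1002]
eef_rot: [0.998, 0.055, -0.0, -0.0]
ft_force: [0.5, 0.3, -1.2]
finger_gap: 0.186
grasp_force: 30.0
t 10.9 pos [ 0.4526 -0.2202  0.1002] yaw 6.31 tilt [-0.001  0.    -1.   ] rows [-0.1 -0.3  7. ] 0.002 F [ 0.5  0.3 -1.2] gap 0.186 30.0
```

View pics/n.png

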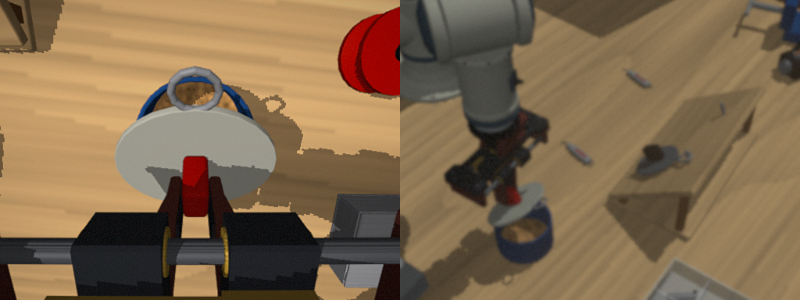

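The wrist view shows the cover centred across the tub, with its low edge just above the near rim. I'll lower to touch.

```bash
python3 -m inch '[[-1,0,0,1,0],[-1,0,0,2,0],[-1,0,0,3,0],[-1,0,0,4,0],[-1,0,0,5,0],[-1,0,0,6,0],[-1,0,0,7,0],[-1,0,0,8,0]]' && python3 to.py .4524 -.2199 .0932 6.2; python3 c.py
```

```text
t: 12.0
tool_pos: [0.4531, -0.2205, 0.094]
eef_rot: [0.998, 0.055, 0.001, 0.0]
ft_force: [-1.4, 1.3, 8.7]
finger_gap: 0.175
grasp_force: 30.0
t 12.0 pos [ 0.4531 -0.2205  0.094 ] yaw 6.29 tilt [ 0.001 -0.001 -1.   ] rows [-0.6 -0.7  0.8] 0.002 F [-1.4  1.3  8.7] gap 0.175 30.0
17330 n(tool) [-0.568  0.001 -0.823] tilt x 34.6 tilt y 0.0 width 0.1045627349848859
disc top centre in tool mm [15.3 -0.2  0.6] cover origin [21.5 -0.2  9.7] world origin [ 0.4744 -0.218   0.0844]
```

Contact comes at the predicted height with about 10 N. I'll follow the arc and let the bar turn between the pads.

```bash
python3 -m inch '[[-1,1.5,0,1,0],[-1,3,0,2,0],[-1,4.5,0,3,0],[-1,6,0,4,0],[-1,7.5,0,5,0],[-1,9,0,6,0],[-1,10,0,7,0],[-1,11,0,8,0]]' && python3 to.py .4524 -.2199 .0932 6.2; python3 c.py
```

```text
t: 13.05
tool_pos: [0.4642, -0.2194, 0.0867]
eef_rot: [0.998, 0.055, 0.001, 0.001]
ft_force: [-2.9, 2.9, 8.7]
finger_gap: 0.176
grasp_force: 30.0
t 13.05 pos [ 0.4642 -0.2194  0.0867] yaw 6.29 tilt [ 0.002 -0.001 -1.   ] rows [-11.8  -0.8  -6.5] 0.002 F [-2.9  2.9  8.7] gap 0.176 30.0
19084 n(tool) [-0.388  0.001 -0.922] tilt x 22.8 tilt y 0.0 width 0.10453772048214478
disc top centre in tool mm [10.4 -0.3  1.9] cover origin [14.6 -0.3 12.1] world origin [ 0.4787 -0.2175  0.0747]
```

```bash
python3 -m inch '[[-1,1.8,0,1.8,0],[-1,3.5,0,3.5,0],[-1,5,0,5.2,0],[-1,6.5,0,7.2,0],[-1,8,0,9.2,0],[-1,9.3,0,11,0],[-1,10.3,0,12.7,0],[-1,11,0,14,0]]' && python3 to.py .4754 -.2177 .07 6.2; python3 c.py
```

```text
t: 14.1
tool_pos: [0.4759, -0.2181, 0.073]
eef_rot: [0.998, 0.055, 0.002, 0.001]
ft_force: [0.5, 2.8, 9.0]
finger_gap: 0.179
grasp_force: 30.0
t 14.1 pos [ 0.4759 -0.2181  0.073 ] yaw 6.31 tilt [ 0.004 -0.001 -1.   ] rows [-0.5 -0.5  3. ] 0.002 F [0.5 2.8 9. ] gap 0.179 30.0
19082 n(tool) [-0.1    0.001 -0.995] tilt x 5.7 tilt y 0.1 width 0.10514357336060406
disc top centre in tool mm [ 3.3 -0.1  2.5] cover origin [ 4.4 -0.1 13.4] world origin [ 0.4803 -0.2175  0.0595]
```

```bash
python3 -m inch '[[-1,0.6,0,1,0],[-1,1.1,0,2,0],[-1,1.5,0,3,0],[-1,1.8,0,3.8,0],[-1,2,0,4.6,0],[-1,2,0,5.4,0],[-1,2,0,6,0],[-1,2,0,6,0]]' && python3 to.py .4754 -.2177 .07 6.2; python3 c.py
```

```text
t: 15.15
tool_pos: [0.4787, -0.2178, 0.0676]
eef_rot: [0.998, 0.055, 0.003, 0.001]
ft_force: [3.0, 2.6, 10.5]
finger_gap: 0.183
grasp_force: 30.0
t 15.15 pos [ 0.4787 -0.2178  0.0676] yaw 6.33 tilt [ 0.006 -0.001 -1.   ] rows [-3.3 -0.4 -2.4] 0.002 F [ 3.   2.6 10.5] gap 0.183 30.0
18382 n(tool) [ 0.007  0.002 -1.   ] tilt x -0.4 tilt y 0.1 width 0.10498881964196496
disc top centre in tool mm [12.8 -1.4  2.3] cover origin [12.7 -1.4 13.3] world origin [ 0.4913 -0.215   0.0544]
```

Level, with the cover's origin at 54.4 mm (54 when seated). I'll press a little more, relax, and release.

```bash
python3 -m inch '[[-1,0,0,1,0],[-1,0,0,2,0],[-1,0,0,2,0],[-1,-0.5,0,1,0],[-1,-0.5,0,0,0],[-1,-0.5,0,-1,0],[-1,-0.5,0,-1,0],[-1,-0.5,0,-1,0]]' && python3 to.py .4754 -.2177 .07 6.2; python3 c.py
```

```text
t: 16.2
tool_pos: [0.4777, -0.2181, 0.0675]
eef_rot: [0.998, 0.055, 0.002, 0.001]
ft_force: [3.4, 1.6, 7.0]
finger_gap: 0.183
grasp_force: 30.0
t 16.2 pos [ 0.4777 -0.2181  0.0675] yaw 6.31 tilt [ 0.005 -0.001 -1.   ] rows [-2.3 -0.6 -2.5] 0.002 F [3.4 1.6 7. ] gap 0.183 30.0
18397 n(tool) [ 0.007  0.001 -1.   ] tilt x -0.4 tilt y 0.1 width 0.1051018893421563
disc top centre in tool mm [12.8  2.3  2.3] cover origin [12.7  2.3 13.3] world origin [ 0.4907 -0.219   0.0543]
```

```bash
python3 -m inch '[[-1,-1,0,-1,0],[-1,-1,0,-1,0],[-0.5,-1,0,-1,0],[-0.2,-1,0,-1,0],[-0.2,-1,0,-1,0],[0,-1,0,-1,0],[0,-1,0,-1,0],[0,-1,0,-1,0]]' && python3 -m inch '[[0,0,0,-4,0],[0,0,0,-14,0],[0,0,0,-32,0],[0,0,0,-55,0],[0,-10,0,-80,0],[0,-30,0,-105,0],[0,-50,0,-120,0],[0,-60,0,-125,0]]' && python3 v.py r.png; cat > f.py <<'E'
from h import *
for c in ['wrist','top','scene']:
    m=camera_model(c); im,d=grab_frame(c); P=cloud(c,d,np.ones(d.shape,bool),m); h,s,v=cv2.cvtColor(im,cv2.COLOR_RGB2HSV)[d>0].astype(int).T
    k=(s<75)&(v>80)&(np.hypot(P[:,0]-.481,P[:,1]+.217)<.065)&(abs(P[:,2]-.065)<.015); Q=P[k]
    if len(Q)<50: print(c,len(Q)); continue
    for _ in range(5):
        n=np.linalg.svd(Q-Q.mean(0),full_matrices=False)[2][2]; n*=np.sign(n[2]); e=(Q-Q.mean(0))@n; Q=Q[abs(e)<max(.0015,2.5*np.median(abs(e)))]
    lo,hi=np.percentile(Q,[.5,99.5],axis=0); print(c,len(Q),'tilt deg',np.degrees(np.arccos(n[2])).round(2),'z top',np.median(Q[:,2]).round(4),'ctr',((lo+hi)/2).round(4),'size',(hi-lo).round(4))
E
python3 f.py; python3 to.py .4754 -.2177 .07 6.2
```

```text
t: 17.25
tool_pos: [0.4751, -0.218, 0.0667]
eef_rot: [0.998, 0.055, 0.0, 0.0]
ft_force: [-0.1, 0.8, 0.2]
finger_gap: 0.502
grasp_force: 0.0
t: 18.25
tool_pos: [0.4154, -0.225, 0.1944]
eef_rot: [0.999, 0.055, 0.002, 0.001]
ft_force: [-0.2, 0.3, -0.8]
finger_gap: 0.502
grasp_force: 0.0
wrist 11128 tilt deg 0.01 z top 0.0653 ctr [ 0.4824 -0.2176  0.0653] size [0.1129 0.103  0.0029]
top 692 tilt deg 0.51 z top 0.0636 ctr [ 0.4865 -0.2086  0.0637] size [0.1091 0.0874 0.0045]
scene 1171 tilt deg 0.21 z top 0.0639 ctr [ 0.4816 -0.2189  0.0639] size [0.108  0.103  0.0038]
t 18.5 pos [ 0.4156 -0.2243  0.1909] yaw 6.3 tilt [-0.001  0.001 -1.   ] rows [6.030e+01 1.000e-01 1.209e+02] 0.002 F [ 0.8 -0.1 -0. ] gap 0.503 0.0
```

View pics/r.png

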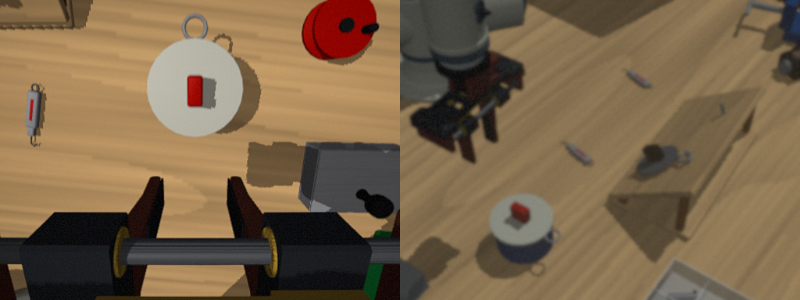

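The pictures show the cover level on the tub, with its top at 65 mm as it should be when seated. The gripper is clear, the grey cover is still on its peg, and the reel and pirks are untouched.

```bash
python3 -c "from station import job_done; print(job_done())"
```

```text
the job is handed in; nothing more can be done
None
```

The larger cover is on the blue tub, level and fully seated (top at about 65 mm), lowered while held and then let go; the grey cover, reel and pirks were left where they were, and the job was handed in at about 18.5 s.

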